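# Lock a swivel coupling for transit with its pin

## Robot

A 6-joint arm with a two-finger parallel gripper is mounted at the origin on a cart in front of the work surface, level with it; the furniture and walls round the work are solid. World frame = base frame: x ahead of the robot, y to its left, z up, the work surface at z = 0. Lengths are in mm, angles in rad, forces in N, time in s.
With the tool pointing down it reaches from about 275 to 750 mm from the base axis. Payload 10.2 kg.
Tool frame: the origin (TCP) lies midway between the tips of the shut fingers; the grasp point (between the pads) lies 19 mm behind it; z points along the fingers, y is the line along which they close (so a half turn about z gives the same grasp; the last joint's range is limited). The gripper opens to 85 mm and grips with 20 to 120 N. Pads are 22 mm wide; open, the fingers measure 114 mm over their backs; the gripper's body (76 mm by 85 mm) begins 54 mm behind the grasp point. The pads swing forward as they close: fully open they stand 13 mm farther back than shut.
Start: joints at [-1.467, 0.313, 1.498, -0, 1.331, -0.223], TCP at [168.52, -497.225, 231.294] pointing down, gripper open.
Joint ranges: [-2.94, 2.94], [-0.97, 2.17], [0.19, 2.56], [-1.23, 4.37], [0.02, 3.11], [-2.88, 2.88]. Speed limits (rad/s): [2.39, 2.39, 3.01, 3.14, 3.14, 3.14].

## Interface

Orientations are given as a unit quaternion [w, x, y, z].
In Python, from rig import ctrl, capture, camera_info gives the robot as it stands.
- The arm moves only by the tool apply_moves, never from a script. Its argument "targets" is a list of rows, each a list of 3 entries, a list of its own where there are three numbers: the finger opening in mm, from 0 to 85.4, then the shift along the world's x, y, z in mm, then the turn, a rotation vector about the world's x, y, z in degrees. In form: [[grip, [dx, dy, dz], [rx, ry, rz]], ...]. A call has 1 to 20 rows; each row is the pose to reach, as a shift and turn from the pose commanded when the call began; what a row does not reach only later rows make up. A row lasts 1/10 s, in which the tool goes at most 50 mm and 8.59 degrees, less where a joint would pass 70% of its speed; a pose out of reach is approached as far as the arm can. A call with a gripper value outside its range is refused whole. The fingers move at their own pace and stop on an object; "squeeze" is the grip in N (left out, the last holds). Time passes only in rows, so rows that repeat a pose let the fingers close. It gives the time, the measured TCP pose, the force, the opening and the grip force at its end, in the units of the state.
- ctrl.sense(): the state, without advancing time (a new reading comes with each control period).
- capture(name): name is "side" or "top" or "wrist"; returns (picture, depth): 480x640x3 uint8, blue, green, red; 480x640 float32, mm along the optical axis (not along the pixel's ray), 0 where there is no reading.
- camera_info(name): a dict with "vfov" (degrees; the focal length in pixels is half the picture's height over the tangent of half this angle, whatever the lens; pixels are square), "cx", "cy" (the principal point, pixels), "extrinsics" (4x4, takes a point from camera to world coordinates). Camera axes: x right, y down, z forward; pixel columns grow to the right and rows downward; lengths in mm; the calibration is good to about 2 mm. The wrist camera is an equidistant fisheye: a pixel r from the principal point sees the ray r / f radians off the axis. A picture is of the moment at which its call begins: read the wrist's pose just before it. camera_info takes no time and is no camera call; for the wrist camera it gives the pose at the moment of the call.
- ctrl.finish_job(): hands the job in; it is judged then, once.
The state is a dict: "time_s": time; "joints": joint angles; "dq": joint speeds; "tau": joint torques, N m; "eef_pos": TCP position; "ee_rot": TCP orientation; "force": force on the tool from outside, world axes, zero at the start; "wrist_torque": the same for the moment, N m; "grip_width": opening from 0.0 (shut) to 1.0 (fully open); "grip_force": force on a finger pad.
Only numpy, scipy, OpenCV 4.12 (cv2) and the standard library are available. Lean on these libraries where they do the work, as an engineer would, in place of code of your own. Each camera call takes 0.05 s, during which the arm holds its last target. There are 200 camera calls.

## Task

Get the swivel coupling on the tilted cradle ready to ship: turn its upper flange until the hole in its lug is in line with the hole in the fixed lug below, then take the yellow-headed transit pin from the rack and push it through both lugs until its collar sits down on the upper lug. Leave the black-headed pin in the rack and everything else on the bench where it is.

Things in the scene. Friction and masses are not known exactly. Their poses are not given: they have to be found in the camera images.
- cradle: fixed green tilting cradle with a base 150 x 172 mm (z 0 to 12 mm), two cheeks and a steel table plate leaning 25 degrees towards the robot; origin under the base 4 mm from its centre, z up, -x is the open front to which the plate slopes down. Whole assembly with the swivel coupling is about 195 mm high; its outside knob reaches 110 mm to +y, the cheeks 78 mm to either side and 122 mm up
- swivel (a joint): angle of the aluminium upper flange about the coupling's tilted axis (rad, positive counterclockwise seen from above the hexagon, stops at -0.3 and 1.1); 0 = its lug stands exactly over the fixed dark lug. It turns with slight friction (about 0.1 N m) and stays where it is left
- hub_grip (a point): point on the axis of the aluminium hexagon (46 mm across flats, 44 mm high, with a flat yellow cap 12 mm high on it) 26 mm above the upper flange's top face, 18 mm below the hexagon's top; turns with the flange. z along the tilted axis upwards; the flats that face +y and -y are one gripping pair (others every 60 degrees); -x points at the upper lug
- lug_hole (a point): centre of the mouth of the 14 mm hole on the top face of the upper lug (eye 38 mm across, 14 mm thick, 68 mm from the axis); turns with the flange; z along the hole, outwards
- pin_seat (a point): fixed point where lug_hole must come (on the line of the 14 mm hole in the fixed dark lug, on the level of the upper lug's top face); z along the hole, outwards, leaning 25 degrees from vertical towards the robot; x points uphill to the coupling's axis, which is 68 mm away. The fixed lug is 14 mm thick, its top face 17 mm below this point; free space for the pin beneath it
- pin_rack: fixed plywood rack, 58 x 150 x 80 mm high, origin under its centre, z up; two 14 mm holes through its top at y = +35 and -35 mm in which the pins hang by their collars
- transit_pin: loose transit pin with a yellow round head: steel shaft 12 mm across and 64 mm long with a tapered nose, dark collar 30 mm across and 5 mm thick, then the yellow grip 25 mm across and 37 mm long (106 mm in all). Origin at the tip of the nose, z along the pin towards the head
- transit_pin_collar (a point): on the transit pin's axis, on the underside of its collar, 64 mm from the tip
- short_pin: loose pin with a black head, same head and collar but a shaft of only 36 mm, for thinner flanges; not wanted. Origin at the tip, z along the pin towards the head
- end_cap: bystander: yellow end cap, 91 mm across, 16 mm high; origin under its centre
- marker: bystander: marker pen, 135 mm long, 16 mm thick; origin under its centre, lies along its y
- screwdriver: bystander: screwdriver with red handle, 215 mm long, 24 mm thick; origin under its centre
- coupling: bystander: bagged coupling with two yellow caps, 90 mm long, 55 mm high; origin under its centre
- hammer: bystander: claw hammer with a wooden handle, 247 mm long, 47 mm high; origin under its centre

How it is judged:
By the outcome, as a careful person would: the job done as asked, in the order asked, and still so for the second after the job is handed in, with the robot touching nothing.
It also fails if it takes over 58 s, if anything falls off the work surface, if the arm or the gripper's body presses on something with over 40 N, if the wrist force passes 120 N, or if a joint passes its speed limit or range.

## Working session

There is one attempt and no reset: what is moved stays moved. The work goes in short steps, Python scripts to look and compute and a tool call to move; the robot and the scene stay as the last step left them, time stands still between calls to the robot, and variables do not carry over. Pictures are saved under pics/ and viewed, at most 10 in all, crops included, and the job is handed in when it is done.

Besides the shell and the picture viewer there is one more tool, called after ">>>" as name(argument=value, ...), one argument or row to a line, values as JSON. apply_moves: Moves the arm, as the interface text tells. Its arguments: {"type":"object","properties":{"targets":{"type":"array","items":{"type":"array"}},"squeeze":{"type":"number"}},"required":["targets"]}

```bash
mkdir -p pics; ls
cat > h.py <<'E'
import numpy as np, cv2
from rig import ctrl, capture, camera_info
def grab(n):
    ci=camera_info(n); im,d=capture(n); np.savez(f'{n}.npz',im=im,d=d,E=np.array(ci['extrinsics']),v=ci['vfov'],c=[ci['cx'],ci['cy']]); return im,d
def load(n): return np.load(f'{n}.npz')
def pts(z,n):
    d=z['d'];f=240/np.tan(np.radians(z['v']/2));v,u=np.mgrid[:480,:640]
    if n!='wrist': P=np.dstack([(u-z['c'][0])/f*d,(v-z['c'][1])/f*d,d])
    else:
        dx,dy=u-z['c'][0],v-z['c'][1];r=np.hypot(dx,dy)+1e-9;t=np.minimum(r/f,1.5);P=np.dstack([dx/r*np.tan(t)*d,dy/r*np.tan(t)*d,d])
    return P@z['E'][:3,:3].T+z['E'][:3,3]
E
python3 - <<'E'
from h import *
for n in ('top','side'):
    im,d=grab(n); cv2.imwrite(f'pics/{n}0.png',im); c=camera_info(n); print(n,c)
print(ctrl.sense())
E
```

```text
pics
top {'vfov': 45.68300900959085, 'cx': 317.2871511714304, 'cy': 248.8525889597228, 'extrinsics': array([[ 1.87540261e-02, -9.95958631e-01,  8.78333140e-02,
         4.43602225e+02],
       [-9.99823093e-01, -1.88079107e-02,  2.14125357e-04,
         6.97022706e+01],
       [ 1.43870113e-03, -8.78217913e-02, -9.96135163e-01,
         1.31928969e+03],
       [ 0.00000000e+00,  0.00000000e+00,  0.00000000e+00,
         1.00000000e+00]])}
side {'vfov': 42.76262017762444, 'cx': 318.63390439414087, 'cy': 229.4217695671606, 'extrinsics': array([[ 9.99717383e-01, -5.14631687e-03,  2.32092598e-02,
         5.04120520e+02],
       [-2.06189540e-02, -6.73639284e-01,  7.38772613e-01,
        -9.04275558e+02],
       [ 1.18327112e-02, -7.39042374e-01, -6.73555014e-01,
         1.00146321e+03],
       [ 0.00000000e+00,  0.00000000e+00,  0.00000000e+00,
         1.00000000e+00]])}
{'time_s': 0.1, 'joints': array([-1.46743197e+00,  3.13374362e-01,  1.49832951e+00, -3.50212170e-05,
        1.33100963e+00, -2.23407274e-01]), 'dq': array([-0.00125573, -0.00075329, -0.00228294, -0.00036838,  0.00011286,
        0.0031111 ]), 'tau': array([ 3.00689993e-03, -4.12895679e+01, -2.60141212e+01, -1.31016377e-04,
        3.00860251e-03, -8.70936390e-06]), 'eef_pos': array([ 168.47112131, -496.99962774,  230.81427478]), 'ee_rot': array([-5.60434074e-04,  9.86681370e-01,  1.62663945e-01,  1.66405687e-05]), 'force': array([-0.61913987, -0.11082076, -0.17677304]), 'wrist_torque': array([-0.01144855, -0.01155494, -0.00435124]), 'grip_force': 0.0, 'grip_width': 1.0020055812777702}
```

View pics/top0.png

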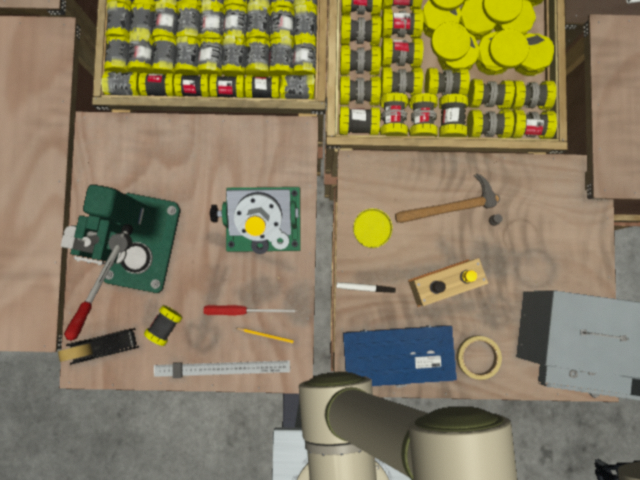

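View pics/side0.png

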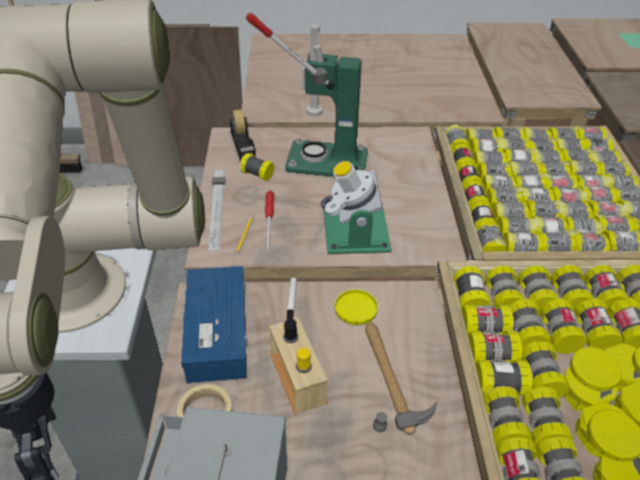

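Top view: cradle near (263,218) with cap at (256,226) and the lug eye at (280,240); rack with black pin (438,287) and yellow pin (470,276). The side view shows the same: cap (344,170), yellow pin (303,360), black pin (290,330).

Run:
```python
from h import *
for n,rois in (('top',dict(cap=(235,205,275,240),pin=(458,262,486,290),blk=(425,278,450,298),rack=(405,255,495,310),base=(205,175,310,265))),('side',dict(cap=(325,155,362,190),pin=(290,343,316,372),base=(310,150,400,260)))):
    z=load(n);P=pts(z,n);im=z['im'];hsv=cv2.cvtColor(im,cv2.COLOR_BGR2HSV);H,S,V=cv2.split(hsv)
    yel=(H>20)&(H<35)&(S>180)&(V>120); grn=(H>60)&(H<95)&(S>100)
    for k,(a,b,c,d) in rois.items():
        roi=np.zeros((480,640),bool);roi[b:d,a:c]=1
        if k in('cap','pin'): m=roi&yel
        elif k=='blk': m=roi&(V<70)
        elif k=='rack': m=roi&(abs(P[...,2]-80)<6)
        else: m=roi&grn&(P[...,2]<25)
        m&=z['d']>0; Q=P[m]
        if not len(Q): print(n,k,'none');continue
        print(n,k,len(Q),'med',np.median(Q,0).round(1),'min',np.percentile(Q,3,axis=0).round(1),'max',np.percentile(Q,97,axis=0).round(1))
        if k in('pin','blk'):
            t=Q[Q[:,2]>np.percentile(Q[:,2],90)-6];print('  top',t.mean(0).round(1),len(t),(t.min(0)).round(1),t.max(0).round(1))
        if k in('rack','base'):
            r=cv2.minAreaRect(Q[:,:2].astype(np.float32));print('  rect',r)
        if k=='base':
            m2=roi&(S<60)&(V>110)&(P[...,2]>60)&(P[...,2]<160);Q=P[m2];c=Q.mean(0);
            for it in range(5):
                w=np.linalg.svd(Q-c,full_matrices=0)[2][2];r=abs((Q-c)@w);Q=Q[r<max(3,2*r.std())];c=Q.mean(0)
            print('  plane',w.round(3),c.round(1),len(Q))
# zoom
z=load('top');a=cv2.resize(z['im'][180:260,205:310],None,fx=5,fy=5,interpolation=cv2.INTER_CUBIC)
cv2.imwrite('pics/zt.png',a)
```

```text
top cap 282 med [587.5 195.6 188.8] min [572.5 179.3 180.6] max [602.4 212.2 196.8]
top pin 133 med [ 498.1 -250.8  121.9] min [ 488.1 -263.9   97.5] max [ 508.5 -242.4  126.5]
  top [ 499.  -253.2  122.9] 98 [ 487.4 -264.1  119. ] [ 508.6 -241.6  127.9]
top blk 118 med [ 473.9 -182.7  121.1] min [ 465.2 -195.4   87.3] max [ 484.1 -176.3  125.4]
  top [ 474.7 -186.5  122.5] 78 [ 465.2 -197.2  118.9] [ 484.1 -176.1  126.1]
top rack 1516 med [ 487.3 -220.6   80.7] min [ 446.2 -289.9   75.9] max [ 528.4 -152.3   85. ]
  rect ((487.841796875, -221.8189697265625), (58.214630126953125, 151.158203125), 20.115386962890625)
top base 555 med [574.2 225.   13.6] min [552.9 115.3   8.1] max [698.7 277.7  23.8]
  rect ((626.1930541992188, 197.89755249023438), (145.42701721191406, 164.53515625), 1.338029384613037)
  plane [-0.116 -0.005  0.993] [616.9 186.1 124.5] 423
side cap 156 med [588.9 188.7 187.7] min [573.1 173.8 180.3] max [603.  208.6 195.2]
side pin 227 med [ 500.6 -266.1  118.2] min [ 491.8 -270.9   92.3] max [ 511.  -250.6  124.9]
  top [ 501.1 -260.6  122.1] 117 [ 491.8 -271.4  117.7] [ 511.  -247.6  127.1]
side base 1507 med [605.3 163.   12.9] min [549.5 107.7   8. ] max [696.8 413.1  22.9]
  rect ((611.3246459960938, 296.2030334472656), (161.3477020263672, 390.67364501953125), 5.369829177856445)
  plane [-0.149 -0.382  0.912] [616.  153.6 124.3] 293
```

View pics/zt.png

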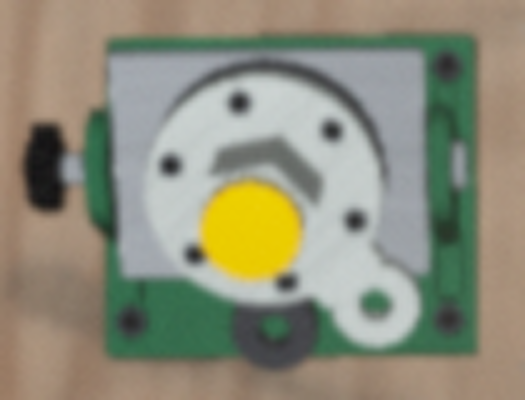

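The zoomed crop shows the upper lug's hole at about (376,303) and the fixed dark lug's hole at about (275,325), with the cap at (251,230). So the flange stands about +40° counterclockwise of where it must be.

```bash
cat >> h.py <<'E'
from scipy.spatial.transform import Rotation as Ro
YAW=np.radians(1.2)
a=Ro.from_euler('z',YAW).apply([-np.sin(np.radians(25)),0,np.cos(np.radians(25))])
ey=np.array([-np.sin(YAW),np.cos(YAW),0]); ex=np.cross(ey,a)  # ex uphill
def ray(z,n,u,v):
    f=240/np.tan(np.radians(z['v']/2));dx,dy=u-z['c'][0],v-z['c'][1]
    if n=='wrist':
        r=np.hypot(dx,dy)+1e-9;t=r/f;d=np.array([np.sin(t)*dx/r,np.sin(t)*dy/r,np.cos(t)])
    else: d=np.array([dx/f,dy/f,1])
    return z['E'][:3,3],z['E'][:3,:3]@d
def hit(z,n,u,v,p,nr):
    o,d=ray(z,n,u,v);return o+d*((p-o)@nr)/(d@nr)
def rot(deg,zt):  # tool R: z=zt, y = cradle-ey rotated deg about -zt
    y=Ro.from_rotvec(-zt*np.radians(deg)).apply(ey if abs(ey@zt)<.02 else ey); y-=zt*(y@zt);y/=np.linalg.norm(y)
    return np.column_stack([np.cross(y,zt),y,zt])
def q2R(q): return Ro.from_quat([q[1],q[2],q[3],q[0]]).as_matrix()
def delta(T,R,s=None):
    s=s or ctrl.sense();R0=q2R(s['ee_rot']);best=None
    for k in (0,1):
        Rk=R@np.diag([1-2*k,1-2*k,1]);rv=np.degrees(Ro.from_matrix(Rk@R0.T).as_rotvec())
        if best is None or np.linalg.norm(rv)<np.linalg.norm(best): best=rv
    print('delta',(T-s['eef_pos']).round(1),best.round(2),np.linalg.norm(best).round(1))
E
python3 - <<'E'
from h import *
z=load('top');c=np.array([588,195.6,187.5]);hg=c-30*a;L=hg-26*a
cu=hit(z,'top',205+251/5,180+230/5,c,a);print('cap',cu)
hg=cu-30*a;L=hg-26*a
h=hit(z,'top',205+376/5,180+303/5,L,a)-L;print('lug',h@ex,h@ey,np.hypot(h@ex,h@ey),'theta',np.degrees(np.arctan2(-h@ey,-h@ex)))
g=hit(z,'top',205+275/5,180+325/5,L-17*a,a)-L;print('fixed',g@ex,g@ey,g@a)
th=np.degrees(np.arctan2(-h@ey,-h@ex))
print('hg',hg,'seat',L-68*ex)
delta(hg+150*a,rot(th-60,-a))
E
```

```text
cap [587.00401712 195.06179271 187.03041149]
lug -50.45398695946751 -45.54488227772287 67.97014860803051 theta 42.072609388637815
fixed -66.32161124522221 -0.5042543291136659 -16.999999999999776
hg [599.67978436 195.32731219 159.84117788] seat [549.05003602 194.26677014 107.53913362]
delta [367.8 691.   65. ] [  8.17 -24.01 -34.89] 43.1
```

>>> apply_moves(
  targets=[
    [85,[40,40,60],[1,-3,-5]],
    [85,[368,691,65],[8.2,-24,-34.9]],
    [85,[368,691,65],[8.2,-24,-34.9]],
    [85,[368,691,65],[8.2,-24,-34.9]],
    [85,[368,691,65],[8.2,-24,-34.9]],
    [85,[368,691,65],[8.2,-24,-34.9]],
    [85,[368,691,65],[8.2,-24,-34.9]],
    [85,[368,691,65],[8.2,-24,-34.9]],
    [85,[368,691,65],[8.2,-24,-34.9]],
    [85,[368,691,65],[8.2,-24,-34.9]],
    [85,[368,691,65],[8.2,-24,-34.9]],
    [85,[368,691,65],[8.2,-24,-34.9]],
    [85,[368,691,65],[8.2,-24,-34.9]],
    [85,[368,691,65],[8.2,-24,-34.9]],
    [85,[368,691,65],[8.2,-24,-34.9]],
    [85,[368,691,65],[8.2,-24,-34.9]],
    [85,[368,691,65],[8.2,-24,-34.9]],
    [85,[368,691,65],[8.2,-24,-34.9]],
  ],
)

```text
time_s: 1.9
eef_pos: [536.3, 194.7, 295.4]
ee_rot: [-0.036, 0.966, -0.141, 0.212]
force: [-1.1, -1.5, -0.8]
grip_width: 0.997
grip_force: 0.0
```

Run:
```python
from h import *
im,d=grab('wrist');cv2.imwrite('pics/w1.png',im);s=ctrl.sense();print(s['time_s'],s['eef_pos'],s['dq'].round(3),s['joints'].round(2))
R=q2R(s['ee_rot']);z=load('wrist');print(R.T@(z['E'][:3,3]-s['eef_pos']),(R.T@z['E'][:3,:3]).round(2))
```

```text
1.95 [536.12388242 193.51151757 295.70651227] [-0.031 -0.027  0.016  0.    -0.002 -0.003] [ 0.17  0.16  1.58 -0.08  0.97  2.06]
[  83.63167458   -1.73629923 -143.4283333 ] [[ 0.   -0.95 -0.33]
 [ 1.    0.   -0.  ]
 [ 0.   -0.33  0.95]]
```

View pics/w1.png

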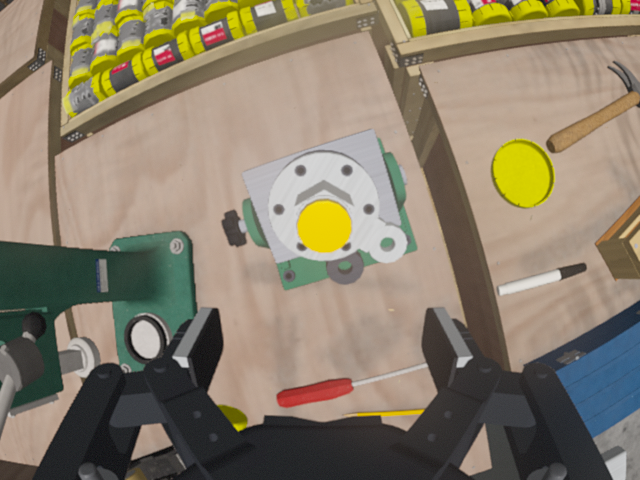

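Wrist view: cap at (325,226), upper lug hole at (388,242), fixed lug hole at about (345,267). Refine with this view.

Run:
```python
from h import *
z=load('wrist');im=z['im'];H,S,V=cv2.split(cv2.cvtColor(im,cv2.COLOR_BGR2HSV))
def big(m,box):
    x0,y0,x1,y1=box;q=np.zeros(m.shape,np.uint8);q[y0:y1,x0:x1]=m[y0:y1,x0:x1]
    cs,_=cv2.findContours(q,cv2.RETR_EXTERNAL,cv2.CHAIN_APPROX_NONE);c=max(cs,key=cv2.contourArea);e=cv2.fitEllipse(c);return e
cap=big((H>20)&(H<35)&(S>150),(285,185,370,265));print('cap',cap)
hole=big((S>60),(376,230,402,256));print('hole',hole)
fx=big((S>100),(330,255,360,280));print('fixed',fx)
# bolts
n,lab,st,ce=cv2.connectedComponentsWithStats(((V<110)&(S<90)).astype(np.uint8)[140:260,262:385]);bo=[(ce[i]+[262,140]).round(1) for i in range(1,n) if 40<st[i,4]<200];print('bolts',bo)
c0=np.array([587,195.1,187])
cu=hit(z,'wrist',*cap[0],c0,a);L=cu-56*a
print('cap',cu,(cu-c0)@ex,(cu-c0)@ey)
P=pts(z,'wrist');d=z['d'];q=P[int(cap[0][1])-8:int(cap[0][1])+8,int(cap[0][0])-8:int(cap[0][0])+8].reshape(-1,3);print('cap depth',np.median(q,0))
h=hit(z,'wrist',*hole[0],L,a)-L;g=hit(z,'wrist',*fx[0],L-17*a,a)-L
print('hole',h@ex,h@ey,np.hypot(h@ex,h@ey),np.degrees(np.arctan2(-h@ey,-h@ex)));print('fixed',g@ex,g@ey)
m=(S<40)&(V>170);yy,xx=np.where(m[145:260,265:385]);Q=P[yy+145,xx+265];k=abs((Q-L)@a)<8;print('flange height',np.median((Q-L)[k]@a),k.sum())
```

```text
cap ((323.9277038574219, 225.87994384765625), (51.76697540283203, 52.84664535522461), 87.1652603149414)
hole ((386.1200866699219, 241.82122802734375), (6.2124223709106445, 10.578367233276367), 70.51832580566406)Traceback (most recent call last):
  File "<stdin>", line 8, in <module>
  File "<stdin>", line 5, in big
ValueError: max() iterable argument is empty
```

Run:
```python
from h import *
z=load('wrist');im=z['im'];H,S,V=cv2.split(cv2.cvtColor(im,cv2.COLOR_BGR2HSV))
b=cv2.resize(im[140:300,235:425],None,fx=4,fy=4,interpolation=cv2.INTER_CUBIC);cv2.imwrite('pics/w1z.png',b)
c0=np.array([587,195.1,187]);cu=hit(z,'wrist',323.9,225.9,c0,a);L=cu-56*a
print('cap',cu,(cu-c0)@ex,(cu-c0)@ey)
P=pts(z,'wrist');q=P[218:234,316:332].reshape(-1,3);print('cap depth',np.median(q,0))
m=(S<40)&(V>170);yy,xx=np.where(m[145:260,265:385]);Q=P[yy+145,xx+265];k=abs((Q-L)@a)<10;print('flange height',np.median((Q-L)[k]@a),k.sum())
```

```text
cap [588.42792357 194.339566   187.65827956] 1.557622135998053 -0.7901713952041899
cap depth [588.59411219 194.39785161 188.84716589]
flange height 0.981359601921136 5926
```

View pics/w1z.png

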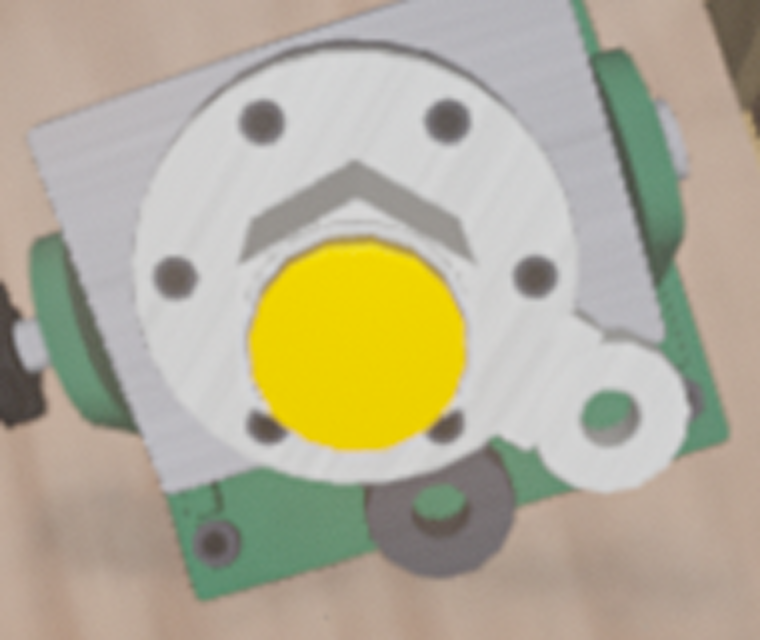

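The crop shows the upper hole mouth at (611,417), i.e. full-frame (387.8,244.2), and the fixed hole at (441,509), i.e. (345.2,267.4). The hexagon's edges follow the image axes.

Run:
```python
from h import *
z=load('wrist');cu=hit(z,'wrist',323.9,225.9,np.array([588.4,194.3,188.8]),a);L=cu-56*a
h=hit(z,'wrist',235+611/4,140+417/4,L,a)-L;g=hit(z,'wrist',235+441/4,140+510/4,L-17*a,a)-L
th=np.degrees(np.arctan2(-h@ey,-h@ex))
print('cap',cu,'hole',h@ex,h@ey,np.hypot(h@ex,h@ey),th,'fixed',g@ex,g@ey)
# bolt pairs direction & knob-axis: plate/base yaw check
p=[hit(z,'wrist',235+x/4,140+y/4,L,a)-L for x,y in((262,122),(447,122),(176,278),(536,277))]
for q in p: print(np.hypot(q@ex,q@ey),np.degrees(np.arctan2(q@ey,q@ex))-th)
print('mean centre off',)
hg=cu-30*a;print('hg',hg)
delta(hg+19*a+20*a,rot(th-120+120+0-60+60-0,-a)); delta(hg+100*a,rot(th,-a)); delta(hg-19*a+4*a,rot(th,-a))
```

```text
cap [588.2708838  194.24208338 188.73923974] hole -51.49802555712506 -45.672880442400974 68.8335575441816 41.569371451987934 fixed -69.10704491425751 -0.4308891365474486
38.300163945416834 -27.999515124307614
38.33597467499924 -90.77078315073047
39.661739663737805 33.71821094911938
40.459457735444694 -152.04732640684244
mean centre off
hg [600.94665103 194.50760286 161.55000613]
delta [ 48.3   0.7 -98.8] [-25.04  -0.6   53.94] 59.5
delta [ 22.6   0.1 -43.5] [-25.04  -0.6   53.94] 59.5
delta [  71.2    1.1 -147.8] [-25.04  -0.6   53.94] 59.5
```

>>> apply_moves(
  targets=[
    [85,[38,1,-40],[-4,0,8]],
    [85,[38,1,-79],[-7,0,15]],
    [85,[38,1,-79],[-25.4,-0.6,54.6]],
    [85,[38,1,-79],[-25.4,-0.6,54.6]],
    [85,[38,1,-79],[-25.4,-0.6,54.6]],
    [85,[38,1,-79],[-25.4,-0.6,54.6]],
    [85,[38,1,-79],[-25.4,-0.6,54.6]],
    [85,[38,1,-79],[-25.4,-0.6,54.6]],
    [85,[38,1,-79],[-25.4,-0.6,54.6]],
    [85,[45,1,-95],[-25.4,-0.6,54.6]],
    [85,[54,1,-114],[-25.4,-0.6,54.6]],
    [85,[63,1,-132],[-25.4,-0.6,54.6]],
    [85,[70,1.5,-148],[-25.4,-0.6,54.6]],
    [85,[70,1.5,-148],[-25.4,-0.6,54.6]],
    [85,[70,1.5,-148],[-25.4,-0.6,54.6]],
  ],
)

```text
time_s: 3.45
eef_pos: [606.5, 194.9, 148.8]
ee_rot: [0.076, 0.907, 0.361, 0.203]
force: [0.2, 0.5, -0.1]
grip_width: 0.994
grip_force: 0.0
```

Run:
```python
from h import *
s=ctrl.sense();print(s['eef_pos'],s['joints'].round(2),s['force']);hg=np.array([600,195,161.1]);delta(hg-15*a,rot(42.5,-a))
im,d=grab('wrist');cv2.imwrite('pics/w2.png',im)
```

```text
[606.46225742 194.89240796 148.76420652] [ 0.15  0.44  1.61 -0.09  0.66  1.02] [ 0.17346837  0.49323206 -0.14789816]
delta [-0.1  0.2 -1.3] [-0.16  0.04  0.3 ] 0.3
```

View pics/w2.png

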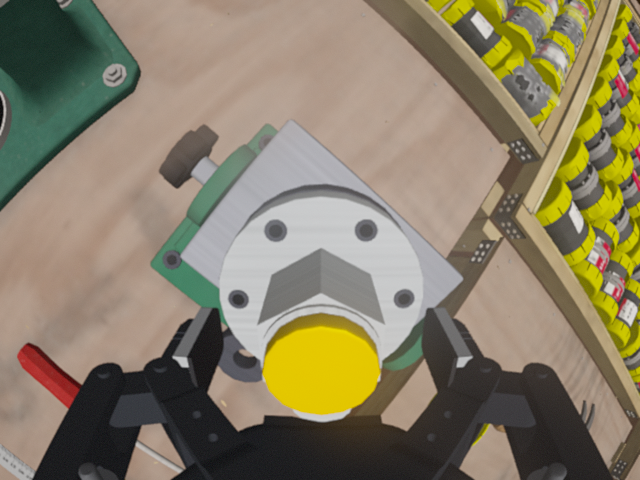

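The cap and hexagon sit midway between the fingers (cap centre at x≈322, finger gap centre at ≈323), with a vertex towards the camera, so the flats face the pads. Close.

>>> apply_moves(
  squeeze=50,
  targets=[
    [40,[0,0,-1],[0,0,0]],
    [40,[0,0,-1],[0,0,0]],
    [40,[0,0,-1],[0,0,0]],
    [40,[0,0,-1],[0,0,0]],
    [40,[0,0,-1],[0,0,0]],
    [40,[0,0,-1],[0,0,0]],
    [40,[0,0,-1],[0,0,0]],
    [40,[0,0,-1],[0,0,0]],
  ],
)

```text
time_s: 4.3
eef_pos: [606.5, 195.3, 148.0]
ee_rot: [0.076, 0.907, 0.362, 0.203]
force: [-4.8, -1.7, 5.6]
grip_width: 0.531
grip_force: 52.5
```

Run:
```python
from h import *
s=ctrl.sense();print(s['eef_pos'],s['force'],s['grip_width']*85.4,s['grip_force']);hg=np.array([600,195,161.1]);delta(hg-15*a,rot(42.5,-a));delta(hg-15*a,rot(0,-a));R=q2R(s['ee_rot']);print((R.T@a).round(3), (-42.5*a).round(2))
```

```text
[606.48086168 195.27740946 148.04736697] [-4.81275056 -1.67180186  5.58716057] 45.31916762574828 52.5009959936142
delta [-0.1 -0.1 -0.5] [-0.12  0.07  0.19] 0.2
delta [-0.1 -0.1 -0.5] [ 17.87   0.46 -38.32] 42.3
[ 0.001  0.001 -1.   ] [ 17.96   0.38 -38.52]
```

>>> apply_moves(
  targets=[
    [40,[0,0,-1],[2,0,-4.2]],
    [40,[0,0,-1],[4,0.1,-8.5]],
    [40,[0,0,-1],[6,0.1,-12.8]],
    [40,[0,0,-1],[8,0.2,-17]],
  ],
)

```text
time_s: 4.7
eef_pos: [606.7, 195.0, 148.1]
ee_rot: [0.041, 0.954, 0.207, 0.214]
force: [-9.5, -4.7, 13.4]
grip_width: 0.53
grip_force: 53.7
```

>>> apply_moves(
  targets=[
    [40,[0,0,1],[2,0,-4.2]],
    [40,[0,0,1.5],[4,0.1,-8.5]],
    [40,[0,0,1.5],[6,0.1,-12.8]],
    [40,[0,0,1.5],[8,0.2,-17]],
    [40,[0,0,1.5],[9.9,0.2,-21.2]],
    [40,[0,0,1.5],[9.9,0.2,-21.2]],
    [40,[0,0,1.5],[9.9,0.2,-21.2]],
  ],
)

```text
time_s: 5.4
eef_pos: [606.7, 194.6, 148.2]
ee_rot: [-0.002, 0.976, 0.011, 0.217]
force: [-1.3, -4.1, 3.1]
grip_width: 0.526
grip_force: 52.2
```

Run:
```python
from h import *
s=ctrl.sense();print(s['eef_pos'],s['force'],s['wrist_torque'],s['joints'].round(2));delta(s['eef_pos'],rot(0,-a))
im,d=grab('top');grab('wrist')
o=np.hstack([cv2.resize(im[200:260,225:305],(400,300),interpolation=cv2.INTER_CUBIC),cv2.resize(load('wrist')['im'][200:440,160:480],(400,300))]);cv2.imwrite('pics/m3.png',o)
```

```text
[606.71565776 194.59683913 148.16284167] [-1.33232945 -4.05009439  3.05257077] [-0.62215691  0.36649864 -0.40760046] [ 0.15  0.44  1.61 -0.09  0.66  1.76]
delta [0. 0. 0.] [ 0.    0.09 -0.07] 0.1
```

View pics/m3.png

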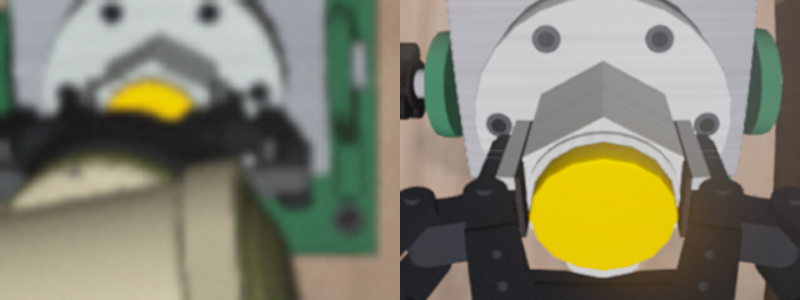

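The flange has turned (hexagon square to the cradle, held at 45 mm), but the gripper hides the lugs. Release and back off to check.

>>> apply_moves(
  targets=[
    [85,[0,0,0],[0,0,0]],
    [85,[0,0,0],[0,0,0]],
    [85,[0,0,0],[0,0,0]],
    [85,[0,0,0],[0,0,0]],
    [85,[-8,0,18],[0,0,0]],
    [85,[-21,-0.5,45],[0,0,0]],
    [85,[-38,-1,81],[0,0,0]],
    [85,[-55,-1,118],[0,0,0]],
    [85,[-76,-1.5,163],[0,0,0]],
    [85,[-93,-1.5,163],[0,0,0]],
    [85,[-93,-1.5,163],[0,0,0]],
    [85,[-93,-1.5,163],[0,0,0]],
  ],
)

```text
time_s: 6.7
eef_pos: [513.6, 193.8, 310.2]
ee_rot: [-0.003, 0.976, 0.011, 0.217]
force: [0.5, 0.0, -0.4]
grip_width: 0.993
grip_force: 0.0
```

Run:
```python
from h import *
print(ctrl.sense()['eef_pos'],ctrl.sense()['dq'].round(3));im,d=grab('wrist');t,_=grab('top');grab('side');print(ctrl.sense()['grip_width'])
cv2.imwrite('pics/m4.png',np.hstack([cv2.resize(im[170:330,240:440],(500,400),interpolation=cv2.INTER_CUBIC),cv2.resize(load('side')['im'][140:260,310:400],(300,400),interpolation=cv2.INTER_CUBIC)]))
```

```text
[513.57654297 193.80591307 310.24534578] [-0.005  0.025 -0.006  0.    -0.001 -0.001]
0.9911672475072703
```

View pics/m4.png

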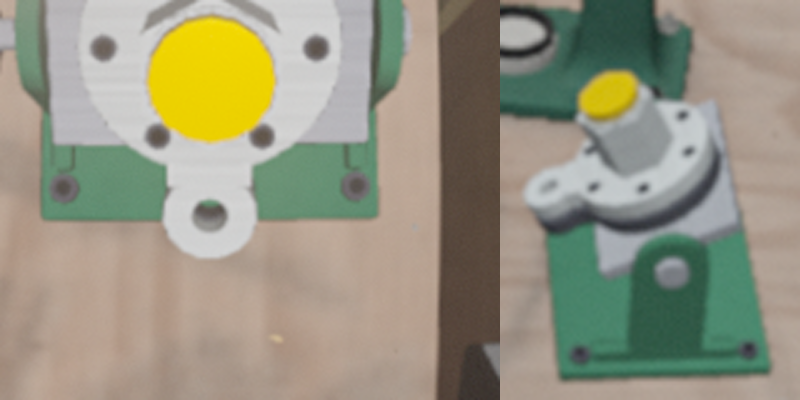

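Both views show the upper lug standing over the fixed lug. In the left crop the hole is at (209,217), on the base's mid-line (base screws at 63 and 355, mean 209). Locate the hole in all three views, and the yellow pin.

Run:
```python
from h import *
L=np.array([600,195,161.1])-26*a
z=load('wrist')
def rep(n,p): print(n,p.round(1),((p-L)@ex).round(1),((p-L)@ey).round(1))
rep('wrist hole',hit(z,'wrist',240+209.5/2.5,170+216.5/2.5,L,a))
rep('wrist cap',hit(z,'wrist',240+211/2.5,170+79/2.5,L+56*a,a))
for s,(u,v) in (('bl',(63,188)),('br',(355,187))): p=hit(z,'wrist',240+u/2.5,170+v/2.5,np.array([0,0,12.]),np.array([0,0,1.]));rep(s,p)
# wrist dark hole by mask in upper lug
for n,box in (('wrist',(300,240,345,275)),('top',(258,225,284,256)),('side',(314,186,332,204))):
    zz=load(n);im=cv2.cvtColor(zz['im'],cv2.COLOR_BGR2GRAY);x0,y0,x1,y1=box;c=im[y0:y1,x0:x1]
    t,_=cv2.threshold(c,0,255,cv2.THRESH_OTSU);m=(c<t).astype(np.uint8);nn,l,st,ce=cv2.connectedComponentsWithStats(m)
    for i in range(1,nn):
        if st[i,4]>8 and st[i,0]>0 and st[i,1]>0 and st[i,0]+st[i,2]<x1-x0 and st[i,1]+st[i,3]<y1-y0:
            u,v=ce[i]+[x0,y0];rep(n+f' {u:.1f},{v:.1f} area {st[i,4]}',hit(zz,n,u,v,L,a))
t=load('top');H,S,V=cv2.split(cv2.cvtColor(t['im'],cv2.COLOR_BGR2HSV))
m=((H>20)&(H<35)&(S>180)&(V>120));m[:262]=0;m[290:]=0;m[:,:458]=0;m[:,486:]=0
v,u=np.where(m);print('pin px',u.mean(),v.mean(),u.min(),u.max(),v.min(),v.max())
P=pts(t,'top');k=m&(P[...,2]>119);v,u=np.where(k);print('pin top',hit(t,'top',u.mean(),v.mean(),np.array([0,0,122.]),np.array([0,0,1.])))
print('rack->pin',np.array([487.8,-221.8])+35*np.array([np.sin(np.radians(20.1)),-np.cos(np.radians(20.1))]))
zz=load('side');H,S,V=cv2.split(cv2.cvtColor(zz['im'],cv2.COLOR_BGR2HSV));m=((H>20)&(H<35)&(S>180)&(V>120));P=pts(zz,'side')
k=m&(P[...,2]>120);k[:343]=0;k[372:]=0;k[:,:290]=0;k[:,316:]=0;v,u=np.where(k);print('side pin top',hit(zz,'side',u.mean(),v.mean(),np.array([0,0,122.]),np.array([0,0,1.])))
delta(np.array([498,-256,240]),rot(0,np.array([0,0,-1.])))
print(ctrl.sense()['joints'])
```

```text
wrist hole [548.8 193.6 108.5] -68.7 -0.4
wrist cap [587.8 194.3 188.5] 0.5 -0.4
bl [566.5 267.6  12. ] -92.0 73.3
br [570.5 120.1  12. ] -91.2 -74.3
wrist 323.5,255.8 area 150 [549.5 193.9 108.9] -67.8 -0.1
top 267.2,233.6 area 16 [579.4 176.3 122.6] -35.3 -18.3
side 324.1,195.5 area 15 [549.9 190.2 109. ] -67.5 -3.7
pin px 469.2132352941176 275.8897058823529 462 476 271 281
pin top [ 499.51798287 -253.7239804   122.        ]
rack->pin [ 499.82808931 -254.66829882]
side pin top [ 501.29968776 -260.03322066  122.        ]
delta [ -15.9 -449.7  -69.7] [-0.56 24.96 -0.1 ] 25.0
[ 0.17776533  0.10517681  1.61218537 -0.07751476  0.99446464  1.75390765]
```

>>> apply_moves(
  targets=[
    [50,[-16,-449,-70],[-0.5,25,0]],
    [50,[-16,-449,-70],[-0.5,25,0]],
    [50,[-16,-449,-70],[-0.5,25,0]],
    [50,[-16,-449,-70],[-0.5,25,0]],
    [50,[-16,-449,-70],[-0.5,25,0]],
    [50,[-16,-449,-70],[-0.5,25,0]],
    [50,[-16,-449,-70],[-0.5,25,0]],
    [50,[-16,-449,-70],[-0.5,25,0]],
    [50,[-16,-449,-70],[-0.5,25,0]],
    [50,[-16,-449,-70],[-0.5,25,0]],
    [50,[-16,-449,-70],[-0.5,25,0]],
    [50,[-16,-449,-70],[-0.5,25,0]],
    [50,[-16,-449,-70],[-0.5,25,0]],
  ],
)

```text
time_s: 8.15
eef_pos: [497.9, -254.0, 241.1]
ee_rot: [-0.001, 1.0, 0.012, 0.001]
force: [0.3, 0.8, -0.5]
grip_width: 0.583
grip_force: 0.0
```

Run:
```python
from h import *
s=ctrl.sense();print(s['eef_pos'],s['dq'].round(3),s['joints'].round(2));im,d=grab('wrist');z=load('wrist')
H,S,V=cv2.split(cv2.cvtColor(im,cv2.COLOR_BGR2HSV));m=((H>20)&(H<35)&(S>180)&(V>120)).astype(np.uint8)
P=pts(z,'wrist');n,l,st,ce=cv2.connectedComponentsWithStats(m)
for i in range(1,n):
    q=P[l==i]
    if st[i,4]>150 and abs(np.median(q[:,0])-499)<40 and abs(np.median(q[:,1])+254)<40:
        print(st[i],ce[i],np.median(q,0)); k=(l==i)&(P[...,2]>118);c=max(cv2.findContours(k.astype(np.uint8),0,1)[0],key=cv2.contourArea);e=cv2.minEnclosingCircle(c);el=cv2.fitEllipse(c);print(e,el);p=hit(z,'wrist',*el[0],np.array([0,0,122.]),np.array([0,0,1.]));print('pin',p);delta(np.array([p[0],p[1],85+0]),rot(0,np.array([0,0,-1.])))
```

```text
[ 497.93174793 -254.02305785  241.06747387] [-0.001 -0.004 -0.001 -0.    -0.001 -0.002] [-0.68  0.38  1.38  0.    1.38  0.86]
[ 310  201   32   40 1026] [325.71247563 220.58576998] [ 504.44412517 -255.81790403  122.90790532]
((326.22601318359375, 224.04794311523438), 16.5024471282959) ((325.8641052246094, 224.2276153564453), (30.844881057739258, 31.637277603149414), 8.309321403503418)
pin [ 501.54031316 -256.01799143  122.        ]
delta [   3.6   -1.9 -156.1] [-0.09  0.09 -0.19] 0.2
```

>>> apply_moves(
  squeeze=60,
  targets=[
    [50,[2.7,-1,-45],[0,0,-0.2]],
    [50,[2.7,-1,-90],[0,0,-0.2]],
    [50,[2.7,-1,-120],[0,0,-0.2]],
    [50,[2.7,-1,-140],[0,0,-0.2]],
    [50,[2.7,-1,-152],[0,0,-0.2]],
    [50,[2.7,-1,-152],[0,0,-0.2]],
    [50,[2.7,-1,-152],[0,0,-0.2]],
    [20,[2.7,-1,-152],[0,0,-0.2]],
    [20,[2.7,-1,-152],[0,0,-0.2]],
    [20,[2.7,-1,-152],[0,0,-0.2]],
    [20,[2.7,-1,-152],[0,0,-0.2]],
    [20,[2.7,-1,-152],[0,0,-0.2]],
    [20,[2.7,-1,-152],[0,0,-0.2]],
  ],
)

```text
time_s: 9.5
eef_pos: [500.7, -256.6, 90.1]
ee_rot: [-0.0, 1.0, 0.01, 0.001]
force: [-0.4, 0.9, 6.3]
grip_width: 0.273
grip_force: 59.0
```

>>> apply_moves(
  targets=[
    [20,[0,0,15],[0,0,0]],
    [20,[0,0,45],[0,0,0]],
    [20,[0,0,90],[0,0,0]],
    [20,[0,0,140],[0,0,0]],
    [20,[0,0,155],[0,0,0]],
    [20,[0,0,155],[0,0,0]],
  ],
)

```text
time_s: 10.1
eef_pos: [500.9, -256.7, 246.6]
ee_rot: [0.001, 1.0, 0.01, 0.003]
force: [1.2, -0.2, -0.9]
grip_width: 0.271
grip_force: 59.3
```

Run:
```python
from h import *
s=ctrl.sense();print(s['eef_pos'],s['grip_width']*85.4,s['grip_force'],s['force'])
S=np.array([549.4,193.7,108.7]);delta(S+130*a,rot(0,-a))
grab('side');im,_=grab('wrist');zs=load('side')['im']
z=load('side');R=q2R(s['ee_rot']);
def pix(p):
    f=240/np.tan(np.radians(z['v']/2));c=z['E'][:3,:3].T@(p-z['E'][:3,3]);return (c[:2]/c[2]*f+z['c']).round(1)
print('expected tip',pix(s['eef_pos']-[0,0,74]),'collar',pix(s['eef_pos']-[0,0,8]))
u,v=map(int,pix(s['eef_pos']-[0,0,40]));cv2.imwrite('pics/m5.png',np.hstack([cv2.resize(zs[v-50:v+50,u-40:u+40],(400,500),interpolation=cv2.INTER_CUBIC),cv2.resize(im[200:450,220:420],(400,500))]));print(u,v)
```

```text
[ 500.85323787 -256.70361545  246.56157771] 23.12370414762359 59.346759002655745 [ 1.21045236 -0.1729879  -0.9010883 ]
delta [ -6.4 449.3 -20. ] [  0.59 -24.69   0.13] 24.7
expected tip [303.  333.7] collar [302.8 308.3]
302 320
```

View pics/m5.png

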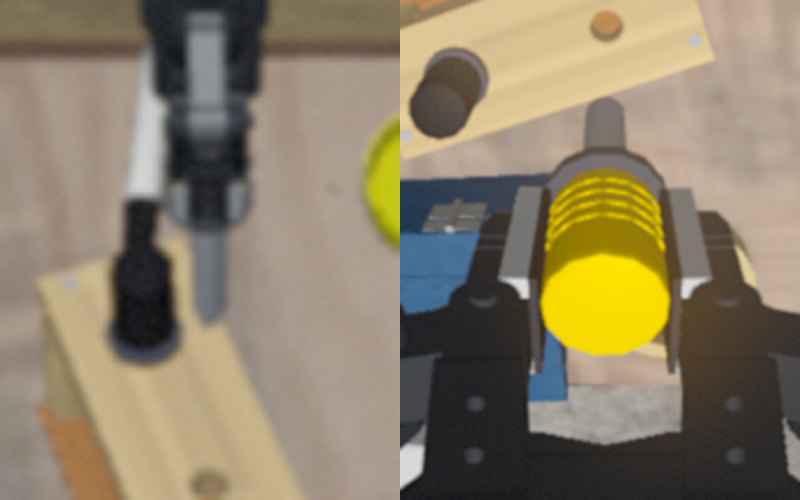

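The pin hangs straight in the pads: the shaft is vertical in the side crop with its tip at (208,322), i.e. (303.6,334.4) against the expected (303,333.7). In the wrist crop the tip is at (604,100), centred under the head. The black pin is still in the rack. Move to above the seat.

>>> apply_moves(
  targets=[
    [20,[0,45,10],[0,0,0]],
    [20,[-6,449,-20],[0.6,-24.7,0.1]],
    [20,[-6,449,-20],[0.6,-24.7,0.1]],
    [20,[-6,449,-20],[0.6,-24.7,0.1]],
    [20,[-6,449,-20],[0.6,-24.7,0.1]],
    [20,[-6,449,-20],[0.6,-24.7,0.1]],
    [20,[-6,449,-20],[0.6,-24.7,0.1]],
    [20,[-6,449,-20],[0.6,-24.7,0.1]],
    [20,[-6,449,-20],[0.6,-24.7,0.1]],
    [20,[-6,449,-20],[0.6,-24.7,0.1]],
    [20,[-6,449,-20],[0.6,-24.7,0.1]],
    [20,[-6,449,-20],[0.6,-24.7,0.1]],
    [20,[-6,449,-20],[0.6,-24.7,0.1]],
  ],
)

```text
time_s: 11.5
eef_pos: [494.4, 191.3, 223.4]
ee_rot: [-0.004, 0.977, 0.009, 0.214]
force: [0.4, 0.7, -1.1]
grip_width: 0.274
grip_force: 59.5
```

```bash
cat >> h.py <<'E'
def wpix(z,p):
    c=z['E'][:3,:3].T@(p-z['E'][:3,3]);f=240/np.tan(np.radians(z['v']/2));r=np.hypot(c[0],c[1]);t=np.arctan2(r,c[2]);return c[:2]/r*t*f+z['c']
E
python3 - <<'E'
from h import *
z=load('wrist');T=np.array([500.85,-256.7,246.56]);print('tip px expected lift pose',wpix(z,T-[0,0,74]),'seen ~322,249')
s=ctrl.sense();print(s['eef_pos'],s['dq'].round(3),s['joints'].round(2),s['grip_width']*85.4)
S=np.array([549.4,193.7,108.7]);delta(S+130*a,rot(0,-a))
im,d=grab('wrist');z=load('wrist');R=q2R(s['ee_rot']);print('tip exp',wpix(z,s['eef_pos']+74*R[:,2]),'hole exp',wpix(z,S))
cv2.imwrite('pics/m6.png',cv2.resize(im[180:320,230:410],None,fx=4,fy=4,interpolation=cv2.INTER_CUBIC))
E
```

```text
tip px expected lift pose [323.75157518 251.04032352] seen ~322,249
[494.36784095 191.32061159 223.42082899] [-0.002 -0.005 -0.007 -0.002  0.001  0.005] [ 0.18  0.13  1.81 -0.09  0.77  1.78] 23.358839253247258
delta [0.1 1.2 3.1] [-0.18 -0.27  0.07] 0.3
tip exp [322.93666841 251.14173103] hole exp [321.60165929 223.50701642]
```

View pics/m6.png

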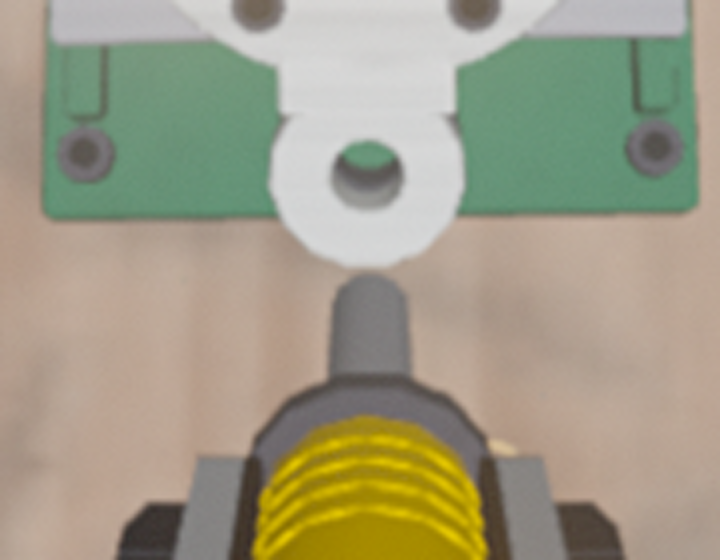

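The hole mouth is at crop (367,174), i.e. (321.8,223.5), right where expected. The fixed hole shows through it, and the pin tip at about (370,280) is centred on the same column. Approach along the axis.

>>> apply_moves(
  targets=[
    [20,[6,1.2,-10],[-0.2,-0.2,0]],
    [20,[14,1.5,-27],[-0.2,-0.3,0]],
    [20,[20.4,1.6,-40.4],[-0.2,-0.3,0]],
    [20,[20.4,1.6,-40.4],[-0.2,-0.3,0]],
    [20,[20.4,1.6,-40.4],[-0.2,-0.3,0]],
    [20,[20.4,1.6,-40.4],[-0.2,-0.3,0]],
  ],
)

```text
time_s: 12.15
eef_pos: [514.8, 194.3, 184.0]
ee_rot: [-0.002, 0.976, 0.011, 0.217]
force: [-0.3, 0.3, -0.5]
grip_width: 0.274
grip_force: 59.5
```

Run:
```python
from h import *
s=ctrl.sense();S=np.array([549.4,193.7,108.7]);print(s['eef_pos'],s['force'])
for k in (82,70,50,30,10): delta(S+k*a,rot(0,-a))
im,d=grab('wrist');z=load('wrist');R=q2R(s['ee_rot']);print('tip exp',wpix(z,s['eef_pos']+74*R[:,2]),'hole exp',wpix(z,S))
H,Sx,V=cv2.split(cv2.cvtColor(im,cv2.COLOR_BGR2HSV))
for v in range(200,256,4): print(v,*cv2.cvtColor(im,cv2.COLOR_BGR2GRAY)[v,300:348:3])
```

```text
[514.81261315 194.25202122 184.02659538] [-0.31949118  0.32292933 -0.49853239]
delta [-0.1 -1.3 -1. ] [-0.    0.13 -0.04] 0.1
delta [  5.   -1.2 -11.9] [-0.    0.13 -0.04] 0.1
delta [ 13.5  -1.  -30. ] [-0.    0.13 -0.04] 0.1
delta [ 21.9  -0.8 -48.1] [-0.    0.13 -0.04] 0.1
delta [ 30.4  -0.6 -66.3] [-0.    0.13 -0.04] 0.1
tip exp [322.97030539 251.19052009] hole exp [324.93842183 247.27417205]
200 153 207 207 206 206 207 206 207 209 211 207 208 208 206 207 208
204 205 206 206 207 207 206 207 206 207 207 206 207 207 207 206 207
208 210 209 209 209 210 210 210 210 210 209 209 209 209 209 208 208
212 208 208 210 209 210 210 210 208 208 209 210 210 209 211 209 208
216 207 212 212 212 211 212 212 212 211 213 213 213 213 213 211 212
220 210 211 211 212 212 213 211 212 212 213 212 213 212 213 211 212
224 206 209 210 209 210 210 211 210 210 210 209 209 209 210 210 210
228 202 209 209 210 210 210 210 210 210 211 211 210 210 210 209 208
232 133 208 210 209 210 209 209 208 210 209 209 209 211 210 211 211
236 200 207 207 208 208 208 209 207 198 204 209 209 208 208 209 208
240 213 212 212 211 212 209 121 128 131 131 129 186 214 213 213 213
244 211 210 211 211 211 129 88 91 94 91 87 94 203 210 210 211
248 211 210 210 209 209 134 119 114 112 98 109 122 183 210 210 209
252 212 211 211 212 213 113 119 125 126 127 129 137 211 211 211 211
```

>>> apply_moves(
  targets=[
    [20,[0.5,-1,-2],[0,0.1,0]],
    [20,[3,-1,-8],[0,0.1,0]],
    [20,[5,-1,-12],[0,0.1,0]],
    [20,[8.4,-1.1,-19],[0,0.1,0]],
    [20,[8.4,-1.1,-19],[0,0.1,0]],
  ],
)

```text
time_s: 12.7
eef_pos: [522.9, 193.1, 163.1]
ee_rot: [-0.002, 0.976, 0.011, 0.215]
force: [-0.1, -0.6, -1.1]
grip_width: 0.273
grip_force: 59.5
```

Run:
```python
from h import *
s=ctrl.sense();S=np.array([549.4,193.7,108.7]);print(s['eef_pos'],s['force'],s['wrist_torque'],(s['eef_pos']-S)@a,s['grip_width']*85.4)
for k in (62,45,30,10): delta(S+k*a,rot(0,-a))
```

```text
[522.92264706 193.13665319 163.12456484] [-0.10885851 -0.55158018 -1.06988614] [0.03754023 0.29484637 0.01861787] 60.51775167270198 23.341739219634096
delta [0.3 0.  1.8] [ 0.03 -0.14 -0.05] 0.1
delta [  7.5   0.2 -13.6] [ 0.03 -0.14 -0.05] 0.1
delta [ 13.8   0.3 -27.2] [ 0.03 -0.14 -0.05] 0.1
delta [ 22.3   0.5 -45.4] [ 0.03 -0.14 -0.05] 0.1
```

>>> apply_moves(
  targets=[
    [20,[2,0,-3],[0,0,0]],
    [20,[4,0.1,-7],[0,0,0]],
    [20,[6,0.1,-11.3],[0,0,0]],
    [20,[8,0.2,-15.5],[0,0,0]],
    [20,[10,0.2,-20],[0,0,0]],
  ],
)

```text
time_s: 13.2
eef_pos: [533.2, 193.5, 144.0]
ee_rot: [-0.002, 0.976, 0.011, 0.216]
force: [0.5, 0.7, -0.6]
grip_width: 0.266
grip_force: 59.5
```

Run:
```python
from h import *
s=ctrl.sense();S=np.array([549.4,193.7,108.7]);print(s['eef_pos'],s['force'],s['wrist_torque'],(s['eef_pos']-S)@a,s['grip_width']*85.4)
for k in (38,30,10): delta(S+k*a,rot(0,-a))
```

```text
[533.17731453 193.47143461 144.01158027] [ 0.51314983  0.65561971 -0.62850351] [-0.0236532   0.25933515  0.01362317] 38.8596826234044 22.697173567756984
delta [ 0.2 -0.1 -0.9] [ 0.01 -0.04 -0.06] 0.1
delta [ 3.5 -0.  -8.1] [ 0.01 -0.04 -0.06] 0.1
delta [ 12.    0.1 -26.2] [ 0.01 -0.04 -0.06] 0.1
```

>>> apply_moves(
  targets=[
    [20,[2,0,-4.5],[0,0,0]],
    [20,[4.2,0,-9],[0,0,0]],
    [20,[6.3,0,-13.5],[0,0,0]],
    [20,[8.4,0,-18],[0,0,0]],
    [20,[10,0,-21.5],[0,0,0]],
    [20,[11,0.1,-23.6],[0,0,0]],
  ],
)

```text
time_s: 13.8
eef_pos: [544.1, 193.5, 120.4]
ee_rot: [-0.002, 0.976, 0.011, 0.216]
force: [0.6, -0.6, -1.2]
grip_width: 0.273
grip_force: 59.5
```

>>> apply_moves(
  targets=[
    [20,[0.5,0,-1.1],[0,0,0]],
    [20,[1,0,-2.2],[0,0,0]],
    [20,[1,0,-2.2],[0,0,0]],
  ],
)

```text
time_s: 14.1
eef_pos: [545.0, 193.6, 118.6]
ee_rot: [-0.002, 0.976, 0.011, 0.216]
force: [0.3, 0.8, -0.9]
grip_width: 0.273
grip_force: 59.5
```

>>> apply_moves(
  targets=[
    [20,[0.3,0,-0.7],[0,0,0]],
    [20,[0.6,0,-1.3],[0,0,0]],
    [20,[0.6,0,-1.3],[0,0,0]],
  ],
)

```text
time_s: 14.4
eef_pos: [545.6, 193.6, 117.3]
ee_rot: [-0.002, 0.976, 0.011, 0.216]
force: [-0.3, 0.3, -0.9]
grip_width: 0.271
grip_force: 59.5
```

>>> apply_moves(
  targets=[
    [20,[0.3,0,-0.7],[0,0,0]],
    [20,[0.5,0,-1],[0,0,0]],
    [20,[0.5,0,-1],[0,0,0]],
  ],
)

```text
time_s: 14.7
eef_pos: [545.9, 193.6, 116.8]
ee_rot: [-0.002, 0.976, 0.011, 0.216]
force: [-6.3, -1.0, 6.1]
grip_width: 0.269
grip_force: 60.7
```

>>> apply_moves(
  targets=[
    [20,[0.4,0,-0.8],[0,0,0]],
    [20,[0.4,0,-0.8],[0,0,0]],
  ],
)

```text
time_s: 14.9
eef_pos: [546.0, 193.7, 116.8]
ee_rot: [-0.002, 0.976, 0.011, 0.216]
force: [-15.1, -2.7, 16.3]
grip_width: 0.269
grip_force: 62.1
```

>>> apply_moves(
  targets=[
    [20,[-0.5,0,1],[0,0,0]],
    [55,[-0.5,0,1],[0,0,0]],
    [55,[-0.5,0,1],[0,0,0]],
    [55,[-0.5,0,1],[0,0,0]],
    [55,[-0.5,0,1],[0,0,0]],
    [55,[-5,0,10],[0,0,0]],
    [55,[-13,0,27],[0,0,0]],
    [55,[-26,0,55],[0,0,0]],
    [55,[-46,0,98],[0,0,0]],
    [55,[-66,0,141],[0,0,0]],
    [55,[-80,0,180],[0,0,0]],
    [55,[-80,0,180],[0,0,0]],
    [55,[-80,0,180],[0,0,0]],
  ],
)

```text
time_s: 16.2
eef_pos: [466.2, 193.6, 296.3]
ee_rot: [-0.003, 0.976, 0.011, 0.217]
force: [0.6, 0.4, -0.4]
grip_width: 0.643
grip_force: 0.0
```

Run:
```python
from h import *
s=ctrl.sense();print(s['eef_pos'],s['force']);S=np.array([549.4,193.7,108.7])
im,_=grab('wrist');z=load('wrist');P=pts(z,'wrist');H,Sx,V=cv2.split(cv2.cvtColor(im,cv2.COLOR_BGR2HSV))
m=((H>20)&(H<35)&(Sx>150)).astype(np.uint8);n,l,st,ce=cv2.connectedComponentsWithStats(m)
for i in range(1,n):
    q=np.median(P[l==i],0)
    if st[i,4]>80 and np.linalg.norm(q-S)<150:
        w=P[l==i]-S;h=w@a;t=w[h>np.percentile(h,95)-5];print(st[i],'height along a',np.percentile(h,90).round(1),'top centre ex,ey',(t@ex).mean().round(1),(t@ey).mean().round(1))
# collar: dark pixels around pin axis, height
w=P-S;r=np.hypot(w@ex,w@ey);k=(r<16)&(r>13)&(V<130)&(w@a>-2)&(w@a<12);print('collar height',np.median((w@a)[k]),k.sum())
k=(r<19)&(r>16.5)&(V>180)&(abs(w@a)<6);print('lug height',np.median((w@a)[k]),k.sum())
grab('side');zs=load('side');Ps=pts(zs,'side');H,Sx,V=cv2.split(cv2.cvtColor(zs['im'],cv2.COLOR_BGR2HSV));q=Ps[150:215,305:365][((H>20)&(H<35)&(Sx>150))[150:215,305:365]]-S;print('side yel heights',np.percentile(q@a,[5,50,95]).round(1))
```

```text
[466.23120758 193.63860392 296.26636975] [ 0.55452753  0.37198638 -0.37688265]
[ 300  115   51   51 1973] height along a 57.0 top centre ex,ey 67.9 0.1
[311 198  28  34 773] height along a 42.8 top centre ex,ey 0.5 0.2
collar height 5.144339063986487 27
lug height -0.13892321245323172 172
side yel heights [12.8 51.8 57.2]
```

The head top is 42.8 mm above the lug face (42 expected) and the collar top 5.1 mm above it (5 expected), so the collar is down on the lug. Handing in.

```bash
python3 -c "
from rig import ctrl
print(ctrl.finish_job())"
```

```text
the job is handed in; nothing more can be done
None
```

The upper flange is turned into line, and the yellow-headed transit pin is through both lugs with its collar down on the upper lug. The black-headed pin was left in the rack, and the job was handed in after about 16 s of robot time.

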